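# Upend the catch cup at the bead chute and hold the spring gate at its mark

### The job

The square steel cup stands mouth-down on the jeweller's bench: turn it mouth-up, stand it on the dark square pad under the lip of the bead chute and let go of it. Then take the wooden tab of the chute's spring-return gate and pull it sideways, out from the chute, until the pin on the gate is level with the fixed index pin, so that all three beads roll into the cup, and finish while still holding the gate at that mark (let go and it springs shut). Leave everything else on the bench where it is.

Things in the scene. Friction and masses are not known exactly. Their poses are not given: they have to be found in the camera images.
- cup: Plain square sheet-steel cup, 50 x 50 mm outside, 56 mm tall, walls 2.5 mm, about 0.12 kg, stiff. Starts mouth-down at the left or right of the bench; can lie stably on a side. Origin at its middle (28 mm from rim and bottom, 25 mm from each side). z axis points from the mouth to the closed bottom: up while mouth-down, down when mouth-up. x, y square to its sides.
- chute: Fixed wooden stand with an open steel channel, 20 mm wide inside, sloping 14 deg down towards its own -x. Origin on the bench under the gate; y to the side of the gate's tab, z up. Channel floor 88 mm up at the gate, 110 at the back end (x = 87 mm); its walls 12 mm high below the gate, 20 above. Wooden base 90 mm wide, x -30 to 120 mm, 14 mm high; in front of it the channel overhangs free.
- lip (a point): Middle of the end of the channel floor, where the beads leap off at about 0.6 m/s: 87 mm in front (chute's -x) of the chute's origin, 66 mm above the bench; the channel is 28 mm wide outside.
- catch (a point): Centre of the dark 60 x 60 mm rubber pad, flat on the bench (under 1 mm, no obstacle), where the cup must stand: 115 mm in front (-x) of the chute's origin, 28 mm in front of the lip, so that a cup square to the chute stands 3 mm clear of the lip. Axes are the chute's. A cup up to about 8 mm off centre still catches the beads.
- gate (a joint): Travel of the brass gate along the chute's +y, in m: 0 shut (it blocks the beads), grows as it is pulled out, stop at 0.050. The mark is at 0.035: there the gate's pin is level with the index pin. The channel is clear from about 0.025. A spring draws it shut with 4.5 N at 0, 9.8 N at the mark (150 N/m).
- tab (a point): Grip point on the gate's upright wooden tab, moving with the gate: tab 12 mm thick along the chute's y, 32 mm wide along x, 76 to 140 mm above the bench; the point lies mid-tab, 122 mm up, 115 mm to the +y side of the chute's origin when shut. Axes are the chute's. Below, a thin arm (top at 85 mm) runs from it to the chute; a wooden ledge (top 74 mm) ends 39 mm short of the tab.
- gate_pin (a point): Tip of the 5 mm steel pin standing on the gate, 23 mm to the +y side of the chute's origin when shut, top about 115 mm above the bench; moves with the gate.
- index_pin (a point): Tip of the fixed 5 mm steel index pin on the stand, 58 mm to the +y side of the chute's origin, 14 mm behind the gate, 114 mm above the bench. The gate is at the mark when both pins have the same y in the chute's frame.
- bead0: Dark polished stone bead, a 16 mm ball of 11 g, lying in the channel against the shut gate. Origin at its centre.
- bead1: The second such bead, behind bead0.
- bead2: The third such bead, behind bead1.
- jar: Bystander: round glass jar with a metal cap, 60 mm across, 85 mm tall, on the side of the bench opposite to the cup. Origin under its centre.
- graver: Bystander: wood-handled graver, 140 mm long, lying at the left front. Origin near its middle, x along it.
- dish: Bystander: small white china bowl, 70 mm across, 28 mm tall, at the left, beyond the tab. Origin under its centre.
- ring_clamp: Bystander: wooden ring clamp with a brass band, 120 mm long, 30 mm thick, lying at the right of the chute. Origin under its middle, x along it.
- brush: Bystander: bench brush, 170 mm long, lying at the left. Origin near its middle, x along it.
- hammer: Bystander: small hammer, 220 mm long, lying behind the chute to the left. Origin near its middle, x along it.
- mandrel: Bystander: upright tapered steel ring mandrel on a 64 mm round foot, 190 mm tall, behind the chute to the right. Origin under its foot.
There are look-alikes about, which are no part of the job. Of the things like the cup, leave any that is green or turquoise; of the rest the larger one is meant.

How it is judged:
By the outcome, as a careful person would: the job done as asked, in the order asked, and still so for the second after the job is handed in, while the arm keeps its last pose, push and grip.
It also fails if it takes over 72 s, if anything falls off the work surface, if the arm or the gripper's body presses on something with over 40 N, if the wrist force passes 120 N, or if a joint passes its speed limit or range.

### The arm

A 6-joint arm with a two-finger parallel gripper is mounted at the origin on the work surface. World frame = base frame: x ahead of the robot, y to its left, z up, the work surface at z = 0. Lengths are in m, angles in rad, forces in N, time in s.
With the tool pointing down it reaches from about 0.35 to 0.975 m from the base axis. Payload 4.9 kg.
Tool frame: the origin (TCP) lies on the centre line of the jaws, within the pads' length; the fingertips stand ctrl.tcp_to_tips ahead of it and the grasp point (between the pads) lies 3 mm ahead of it (ctrl.tcp_to_tips is the distance from the TCP to the fingertips, in m); z points along the fingers, y is the direction in which the jaws open and shut (so a half turn about z gives the same grasp; the last joint's range is limited). The gripper opens to 85 mm and grips with 20 to 120 N. Pads are 22 mm wide; open, the fingers measure 114 mm over their backs; the gripper's body (76 mm by 85 mm) begins 54 mm behind the grasp point. The pads swing forward as they close: fully open they stand 13 mm farther back than shut.
Start: joints at [1.05, 0.053, 1.613, -0, 1.476, -0.119], TCP at [0.244, 0.575, 0.253] pointing down, gripper open.
Joint ranges: [-3.01, 3.01], [-1.01, 2.22], [0.06, 2.58], [-1.02, 4.17], [0.09, 2.62], [-3.14, 3.14]. Speed limits (rad/s): [2.57, 2.57, 3.14, 3.14, 3.14, 3.14].

### API

Orientations are given as a rotation vector (axis times angle).
In Python, from station import ctrl, vision gives the robot as it stands.
- The arm moves only by the tool jog_arm, never from a script. Its argument "deltas" is a list of rows, each a list of 7 numbers: the turn, a rotation vector about the tool's x, y, z in rad, then the shift along the tool's x, y, z in cm, then the opening, from 0 (shut) to 1 (fully open). A call has 1 to 12 rows; each row shifts and turns the commanded pose from where the row before left it, along the tool's axes as they then stand; what a row does not reach is not made up. A row lasts 1/12 s, in which the tool goes at most 41.7 mm and 7.16 degrees, less where a joint would pass 70% of its speed; a pose out of reach is approached as far as the arm can. A call with a gripper value outside its range is refused whole. The fingers move at their own pace and stop on an object; "grip_force" is the grip in N (left out, the last holds). Time passes only in rows, so rows that do not move let the fingers close. It gives the time, the measured TCP pose, the force and the opening at its end, in the units of the state.
- ctrl.get_obs(): the state, without advancing time (a new reading comes with each control period).
- vision.get_image(name): name is "scene" or "top" or "wrist"; returns (picture, depth): 384x512x3 uint8, red, green, blue; 384x512 float32, m along the optical axis (not along the pixel's ray), 0 where there is no reading.
- vision.calibration(name): a dict with "fx", "fy", "cx", "cy" (pixels), "rvec" (rotation vector, rad) and "tvec" (3), from world to camera coordinates, as OpenCV has them; the wrist camera has in their place "hand_eye" (4x4, takes a point from camera to tool coordinates, whose origin is the TCP and whose axes are the flange's). Camera axes: x right, y down, z forward; pixel columns grow to the right and rows downward; lengths in m; the calibration is good to about 2 mm. A picture is of the moment at which its call begins: read the wrist's pose just before it. calibration takes no time and is no camera call.
- ctrl.finish_job(): hands the job in, once; it reports no verdict.
The state is a dict: "t": time; "q": joint angles; "dq": joint speeds; "effort": joint torques, N m; "tool_pos": TCP position; "tool_rot": TCP orientation; "contact_force": force on the tool from outside, world axes, zero at the start; "wrist_torque": the same for the moment, N m; "opening": finger opening in m.
Only numpy, scipy, OpenCV 4.12 (cv2) and the standard library are available. Lean on these libraries where they do the work, as an engineer would, in place of code of your own. Each camera call takes 0.05 s, during which the arm holds its last target. There are 200 camera calls.

## Working session

There is one attempt and no reset: what is moved stays moved. The work goes in short steps, Python scripts to look and compute and a tool call to move; the robot and the scene stay as the last step left them, time stands still between calls to the robot, and variables do not carry over. Pictures are saved under pics/ and viewed, about 8 in all and at most 12, crops included, and the job is handed in when it is done.

Besides the shell and the picture viewer there is one more tool, called after ">>>" in YAML: its name, and indented under it one key for each argument. jog_arm: Moves the arm, as the interface text tells. Its arguments: {"type":"object","properties":{"deltas":{"type":"array"},"grip_force":{"type":"number"}},"required":["deltas"]}

```bash
ls; mkdir -p pics
cat > h.py <<'E'
import numpy as np,cv2
from scipy.spatial.transform import Rotation as R
from station import ctrl,vision
def cam(name):
    o=ctrl.get_obs(); im,d=vision.get_image(name); c=vision.calibration(name)
    K=np.array([[c['fx'],0,c['cx']],[0,c['fy'],c['cy']],[0,0,1]])
    if 'hand_eye' in c:
        T=np.eye(4);T[:3,:3]=R.from_rotvec(o['tool_rot']).as_matrix();T[:3,3]=o['tool_pos'];T=T@np.array(c['hand_eye'])
    else:
        M=np.eye(4);M[:3,:3]=R.from_rotvec(np.ravel(c['rvec'])).as_matrix();M[:3,3]=np.ravel(c['tvec']);T=np.linalg.inv(M)
    v,u=np.mgrid[:d.shape[0],:d.shape[1]]
    P=np.stack([(u-c['cx'])/c['fx']*d,(v-c['cy'])/c['fy']*d,d],-1)@T[:3,:3].T+T[:3,3]
    P[d==0]=np.nan
    return im,d,P,T,K
def save(im,f): cv2.imwrite('pics/'+f,im[...,::-1])
E
python3 - <<'E'
from h import *
o=ctrl.get_obs();print(o,ctrl.tcp_to_tips)
for n in ('top','scene'):
    im,d,P,T,K=cam(n);np.savez(n,im=im,P=P,T=T,K=K);print(n,T)
    save(cv2.resize(im,(800,600),interpolation=cv2.INTER_CUBIC),n+'0.png')
E
```

```text
pics
{'t': 0.0, 'q': array([ 1.05000640e+00,  5.33614277e-02,  1.61429436e+00,  1.13057773e-05,
        1.47598599e+00, -1.18969282e-01]), 'dq': array([ 9.01510898e-04, -1.29970294e-03,  3.65707811e-05,  1.38979948e-03,
        1.72040824e-04, -7.94549585e-04]), 'effort': array([ 1.43985588e-03, -3.93683624e+01, -3.70177603e+01, -3.97811550e-05,
        6.95518451e-03, -2.73671411e-06]), 'tool_pos': array([0.24412564, 0.57472619, 0.25205992]), 'tool_rot': array([-6.26811357e-01, -3.07775687e+00,  3.04929166e-03]), 'contact_force': array([0.15950999, 0.05045363, 0.42770427]), 'wrist_torque': array([ 0.01512371, -0.05941098, -0.01444544]), 'opening': 0.08527461271524411} 0.022
top [[-0.0378958  -0.97813695  0.20447989  0.30608048]
 [-0.99927231  0.03620663 -0.01199719  0.01109568]
 [ 0.00433137 -0.20478573 -0.97879724  1.36867663]
 [ 0.          0.          0.          1.        ]]
scene [[-0.25936852  0.79819827 -0.54369798  1.20909249]
 [ 0.96563735  0.20470984 -0.16011995  0.19031993]
 [-0.01650714 -0.56654515 -0.82386534  1.0795052 ]
 [ 0.          0.          0.          1.        ]]
```

View pics/top0.png

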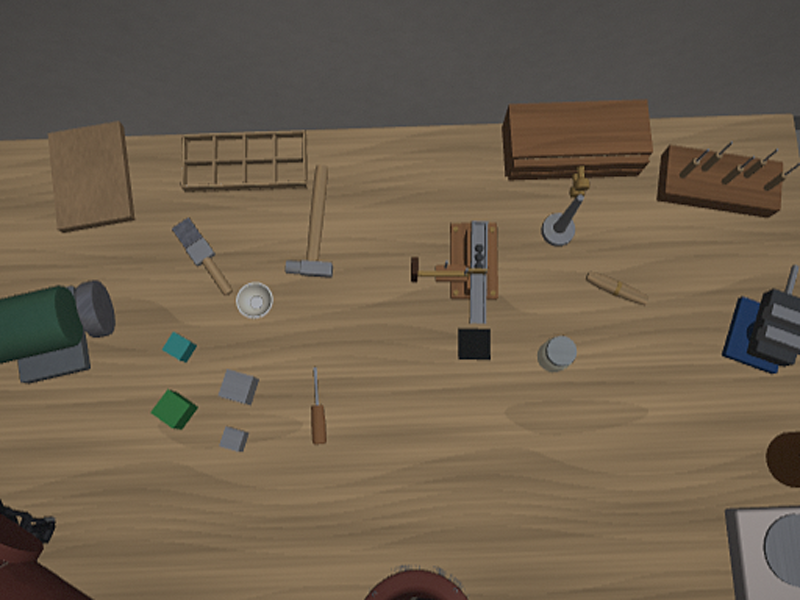

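View pics/scene0.png

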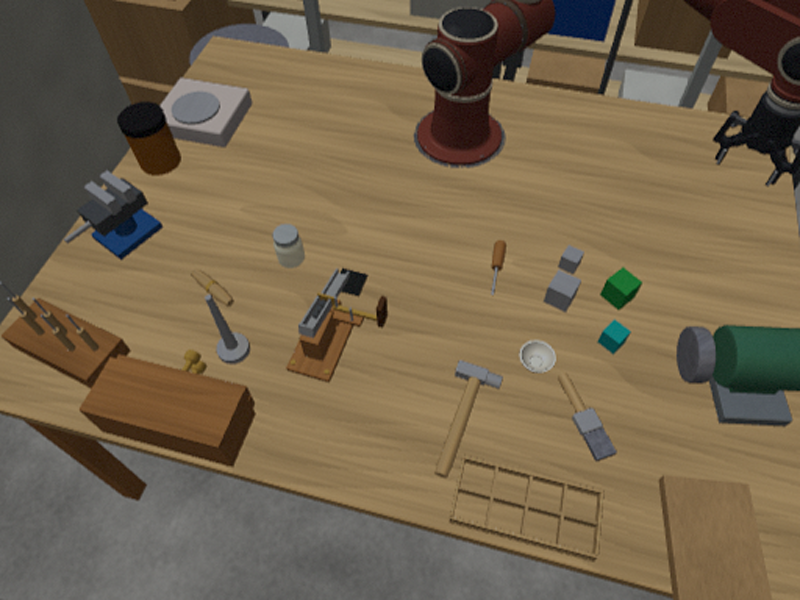

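The larger grey cup is at about (238,387) and its small look-alike at (234,439). The pad is at (474,344), the chute at (478,270) and the tab at (415,269). Next I measure them.

Run:
```python
from h import *
z=np.load('top.npz');im,P=z['im'],z['P']
hsv=cv2.cvtColor(im,cv2.COLOR_RGB2HSV)
def rep(n,m):
    k,l,s,c=cv2.connectedComponentsWithStats(m.astype(np.uint8))
    for i in range(1,k):
        if s[i,4]>25:
            q=P[l==i]; r=cv2.minAreaRect((q[:,:2]*1000).astype(np.float32))
            print(n,c[i].round(),np.median(q,0).round(4),'rect c',np.round(r[0],1),'size',np.round(r[1],1),'ang',round(r[2],1),'z',q[:,2].min().round(3),q[:,2].max().round(3))
S=.64
def win(x0,y0,x1,y1):
    m=np.zeros(im.shape[:2],bool);m[int(y0*S):int(y1*S),int(x0*S):int(x1*S)]=1;return m
rep('cup',win(205,360,275,412)&(P[...,2]>.045))
rep('small',win(205,415,262,465)&(P[...,2]>.02))
rep('pad',win(445,325,500,370)&(im.max(-1)<45)&(P[...,2]<.02))
rep('chute',win(400,200,510,330)&(P[...,2]>.055))
rep('tab',win(400,240,424,300)&(P[...,2]>.125))
rep('base',win(430,200,510,330)&(P[...,2]>.007)&(P[...,2]<.025))
rep('jar',win(530,325,590,380)&(P[...,2]>.06))
rep('green',win(140,380,205,435)&(P[...,2]>.03))
rep('teal',win(155,325,205,365)&(P[...,2]>.02))
rep('graver',win(305,360,335,450)&(P[...,2]>.008))
rep('dish',win(230,275,280,325)&(P[...,2]>.015))
```

```text
cup [151. 246.] [0.4385 0.3033 0.057 ] rect c [439.3 304. ] size [51.8 49.9] ang 72.1 z 0.046 0.064
small [149. 280.] [0.3473 0.311  0.0413] rect c [347.2 313.2] size [36.8 35.9] ang 71.9 z 0.02 0.048
pad [303. 220.] [ 0.5056 -0.1312  0.0024] rect c [ 505.6 -130.3] size [59.2 55. ] ang 87.0 z -0.006 0.011
chute [298. 172.] [ 0.6259 -0.1264  0.087 ] rect c [623.4 -86.1] size [141.  176.7] ang 87.7 z 0.056 0.147
tab [265. 170.] [ 0.6253 -0.0211  0.1403] rect c [626.1 -21.2] size [10.9 30.2] ang 88.0 z 0.127 0.147
base [292. 154.] [ 0.7034 -0.1081  0.0157] rect c [ 701.3 -107.1] size [36.5 87.9] ang 77.7 z 0.008 0.025
base [315. 168.] [ 0.6534 -0.1738  0.0158] rect c [ 664.7 -173.9] size [ 22.6 149.6] ang 85.2 z 0.007 0.024
base [293. 185.] [ 0.6077 -0.1043  0.0151] rect c [ 609.3 -108.3] size [35.3 32.1] ang 87.5 z 0.008 0.023
jar [358. 224.] [ 0.4757 -0.2723  0.086 ] rect c [ 475.3 -273.8] size [53.9 52.7] ang 88.8 z 0.06 0.094
green [110. 261.] [0.4027 0.4163 0.0566] rect c [403.5 419.1] size [53.1 50.4] ang 53.5 z 0.031 0.065
teal [113. 221.] [0.5162 0.4126 0.0436] rect c [517.9 415.7] size [42.2 38.6] ang 57.8 z 0.02 0.053
graver [203. 267.] [0.3736 0.1631 0.0228] rect c [402.1 165.1] size [137.8  24.8] ang 4.0 z 0.009 0.034
dish [162. 191.] [0.6064 0.2831 0.0238] rect c [601.1 277.3] size [67.7 65.4] ang 43.8 z 0.015 0.035
```

```bash
cat >> h.py <<'E'
def frame(ah,tilt,ysign=1):
    "tool R: z points down tilted by tilt(deg) toward azimuth ah(deg); y horizontal"
    a,t=np.radians([ah,tilt]);z=np.array([np.sin(t)*np.cos(a),np.sin(t)*np.sin(a),-np.cos(t)])
    y=ysign*np.array([-np.sin(a),np.cos(a),0]);return np.c_[np.cross(y,z),y,z]
def go(p,Rt,o=None,cur=None):
    "prints turn (tool axes) then shift (in NEW tool axes, cm) to bring TCP to p"
    o=o or ctrl.get_obs();R0=R.from_rotvec(o['tool_rot']).as_matrix() if cur is None else cur[1]
    p0=o['tool_pos'] if cur is None else cur[0]
    rv=R.from_matrix(R0.T@Rt).as_rotvec();d=np.asarray(p)-p0
    print('turn',rv.round(3),'deg',np.degrees(np.linalg.norm(rv)).round(1),'| shift old',(R0.T@d*100).round(2),'new',(Rt.T@d*100).round(2))
def log():
    o=ctrl.get_obs();open('log.txt','a').write(repr([list(o['q']),list(o['tool_pos']),list(o['tool_rot'])])+'\n');return o
E
python3 - <<'E'
from h import *
o=log();print(R.from_rotvec(o['tool_rot']).as_matrix().round(3))
R0=R.from_rotvec(o['tool_rot']).as_matrix()
go([.42,.28,.25],R0)
for s in(1,-1):go([.42,.28,.25],frame(72,0,s))
E
```

```text
[[-0.92   0.391 -0.001]
 [ 0.391  0.92  -0.002]
 [ 0.    -0.002 -1.   ]]
turn [0. 0. 0.] deg 0.0 | shift old [-27.71 -20.25   0.25] new [-27.71 -20.25   0.25]
turn [-1.000e-03 -2.000e-03 -1.658e+00] deg 95.0 | shift old [-27.71 -20.25   0.25] new [ 22.6  -25.83   0.22]
turn [-2.000e-03  1.000e-03  1.483e+00] deg 85.0 | shift old [-27.71 -20.25   0.25] new [-22.6   25.83   0.22]
```

>>> jog_arm:
  deltas:
    - [0,0,0,-2.3,-1.7,0,1]
    - [0,0,0,-2.3,-1.7,0,1]
    - [0,0,0,-2.3,-1.7,0,1]
    - [0,0,0,-2.3,-1.7,0,1]
    - [0,0,0,-2.3,-1.7,0,1]
    - [0,0,0,-2.3,-1.7,0,1]
    - [0,0,0,-2.3,-1.7,0,1]
    - [0,0,0,-2.3,-1.7,0,1]
    - [0,0,0,-2.3,-1.7,0,1]
    - [0,0,0,-2.3,-1.7,0,1]
    - [0,0,0,-2.3,-1.7,0,1]
    - [0,0,0,-2.3,-1.7,0,1]

```text
t: 1.1
tool_pos: [0.4189, 0.2781, 0.2528]
tool_rot: [-0.627, -3.078, 0.001]
contact_force: [0.8, 0.2, 0.6]
opening: 0.0855
```

Run:
```python
from h import *
o=log();print(o['q'].round(3),o['tool_pos'],o['t'])
im,d,P,T,K=cam('wrist');np.savez('w1',im=im,P=P);save(im,'w1.png')
m=(P[...,2]>.045)&(P[...,2]<.07)&(abs(P[...,0]-.439)<.05)&(abs(P[...,1]-.304)<.05)
print(m.sum());q=P[m];r=cv2.minAreaRect((q[:,:2]*1000).astype(np.float32));print(r,np.median(q,0))
```

```text
[ 0.438 -0.245  1.891  0.     1.496 -0.731] [0.41885448 0.27810301 0.25279365] 1.1
2414
((436.2331237792969, 305.5035400390625), (50.04914855957031, 50.53470993041992), 72.11311340332031) [0.43458248 0.30591709 0.05542744]
```

>>> jog_arm:
  deltas:
    - [0.1,0,0,0,0,0,1]
    - [0.1,0,0,0,0,0,1]
    - [0.1,0,0,0,0,0,1]
    - [0.1,0,0,0,0,0,1]
    - [0,0,0,0,0,0,1]
    - [0,0,0,0,0,0,1]

```text
t: 1.65
tool_pos: [0.4184, 0.2801, 0.2519]
tool_rot: [-0.597, -2.942, 0.597]
contact_force: [0.5, -0.4, -0.0]
opening: 0.0853
```

Run:
```python
from h import *
o=log();print(o['q'].round(3),o['tool_pos'],o['t'],R.from_rotvec(o['tool_rot']).as_matrix()[:,2])
```

```text
[ 0.557 -0.015  1.718 -0.23   1.767 -0.621] [0.41838199 0.28007192 0.25191256] 1.65 [-0.15345248 -0.35836428 -0.92088402]
```

View pics/w1.png

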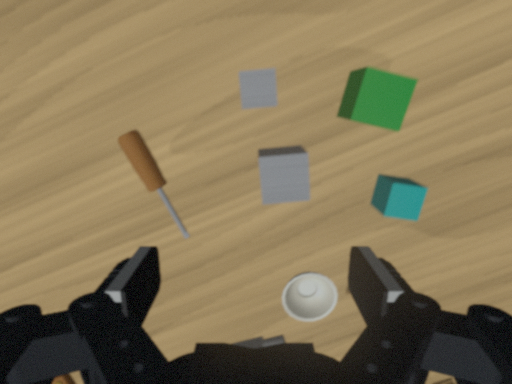

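```bash
cat > kin.py <<'E'
import numpy as np
from scipy.optimize import least_squares
from scipy.spatial.transform import Rotation as R
E=lambda s,*a:R.from_euler(s,a if len(a)>1 else a[0]).as_matrix()
def fk(q,p,s4=1,s6=1):
    A=E('z',q[0])@E('y',q[1]);B=A@E('y',q[2]);C=B@E('z',s4*q[3])@E('y',q[4])
    pos=E('z',q[0])@[p[0],0,p[1]]+A@[0,0,p[2]]+B@[p[3],0,p[4]]+C@[0,0,p[5]]
    return pos,C@E('z',s6*q[5])
def data(): return [list(map(np.array,eval(l))) for l in open('log.txt')]
def fit():
    D=data()
    f=lambda p:np.r_[np.concatenate([fk(q,p)[0]-x for q,x,_ in D]),1e-3*(p-[0.05,.3,.35,0,.35,.2])]
    s=least_squares(f,[0.05,.3,.35,0,.35,.2]);return s.x,np.abs(s.fun[:3*len(D)]).max()
LO=np.array([-3.01,-1.01,.06,-1.02,.09,-3.14]);HI=np.array([3.01,2.22,2.58,4.17,2.62,3.14])
def ik(pos,Rt,p,C,q0s):
    best=None
    for q0 in q0s:
        def f(q):
            x,r=fk(q,p);return np.r_[(x-pos)*5,R.from_matrix((r@C).T@Rt).as_rotvec()]
        s=least_squares(f,np.clip(q0,LO+.01,HI-.01),bounds=(LO,HI));
        if best is None or s.cost<best.cost:best=s
    return best.x,best.cost
E
python3 - <<'E'
from kin import *
D=data()
for s4 in(1,-1):
  for s6 in (1,-1):
    print(s4,s6,[R.from_matrix(fk(q,np.zeros(6),s4,s6)[1].T@R.from_rotvec(r).as_matrix()).as_rotvec().round(3) for q,x,r in D])
print(fit())
E
```

```text
1 1 [array([-0.   ,  0.   ,  1.571]), array([-0.   , -0.   ,  1.571]), array([-0.   ,  0.   ,  1.571])]
1 -1 [array([-0.   ,  0.   ,  1.333]), array([-0.   ,  0.   ,  0.109]), array([-0.   ,  0.   ,  0.328])]
-1 1 [array([ 0.   , -0.   ,  1.571]), array([-0.   ,  0.   ,  1.571]), array([ 0.499, -0.083,  1.631])]
-1 -1 [array([ 0.   , -0.   ,  1.333]), array([-0.   ,  0.   ,  0.109]), array([ 0.321, -0.321,  0.412])]
(array([ 0.36412892,  2.28916111,  0.60550336,  2.6684315 ,  0.48275169,
       -0.0686373 ]), np.float64(0.06703654706249162))
```

```bash
python3 - <<'E'
s=open('kin.py').read()
s=s.replace("[p[0],0,p[1]]","[p[0],p[6],p[1]]").replace("[0.05,.3,.35,0,.35,.2]","[0.0,.3,.4,0,.4,.2,.074]").replace("1e-3*","1e-4*")
open('kin.py','w').write(s)
E
python3 - <<'E'
from kin import *
print(fit())
E
```

```text
(array([1.16944125e-06, 2.37998951e-01, 4.26399839e-01, 9.56988497e-02,
       6.09898704e-01, 2.57500068e-01, 7.42000051e-02]), np.float64(3.850711927100292e-08))
```

Run:
```python
from kin import *
from h import frame
p,_=fit();C=E('z',np.pi/2);cur=data()[-1][0]
def t(n,g,ah,tilt,ys):
    F=frame(ah,tilt,ys);pos=np.array(g)-.003*F[:,2]
    s=[np.r_[cur[:3],q4,q5,q6] for q4 in(0,1,3) for q5 in(.7,2) for q6 in(-1.5,1.5)]
    q,c=ik(pos,F,p,C,s);m=np.minimum(q-LO,HI-q)
    print(n,ah,tilt,ys,'cost %.1e'%c,q.round(2),'margin',m.min().round(2),m.argmin()+1)
cup=[.4362,.3055,.030]
for ah in(252.1,72.1,162.1,-17.9):
    for ys in(1,-1): t('A',cup,ah,45,ys)
for xy in((.52,.07),(.48,.05),(.45,.02)):
    b=np.degrees(np.arctan2(xy[1],xy[0]))
    for ys in(1,-1):
        t('B',[*xy,.027],b+180,45,ys);t('C',[*xy,.027],b,45,ys)
for ys in(1,-1):
    t('D',[.5056,-.1303,.033],-2.6,45,ys);t('E',[.626,-.0212,.122],-2.6,0,ys);t('E2',[.626,.0138,.122],-2.6,0,ys)
```

```text
A 252.1 45 1 cost 7.4e-29 [ 0.67  0.51  1.59 -0.41  1.71  1.06] margin 0.61 4
A 252.1 45 -1 cost 8.9e-30 [ 0.67  0.51  1.59 -0.41  1.71 -2.08] margin 0.61 4
A 72.1 45 1 cost 1.9e-31 [ 0.14 -0.07  2.3   1.05  0.82  2.88] margin 0.26 6
A 72.1 45 -1 cost 6.3e-31 [ 0.14 -0.07  2.3   1.05  0.82 -0.26] margin 0.28 3
A 162.1 45 1 cost 8.8e-28 [0.27 0.46 1.67 0.41 1.69 2.06] margin 0.91 3
A 162.1 45 -1 cost 2.8e-30 [ 0.27  0.46  1.67  0.41  1.69 -1.08] margin 0.91 3
A -17.9 45 1 cost 1.8e-04 [ 0.77  0.04  2.19 -1.02  0.81  0.22] margin 0.0 4
A -17.9 45 -1 cost 1.8e-04 [ 0.77  0.04  2.19 -1.02  0.81 -2.93] margin 0.0 4
B 187.66680426181418 45 1 cost 2.5e-30 [ 0.03  0.56  1.54 -0.08  1.83  1.48] margin 0.79 5
C 7.666804261814178 45 1 cost 2.3e-32 [-0.09 -0.23  2.45  0.79  0.22 -2.5 ] margin 0.13 5
B 187.66680426181418 45 -1 cost 1.9e-31 [ 0.03  0.56  1.54 -0.08  1.83 -1.66] margin 0.79 5
C 7.666804261814178 45 -1 cost 6.9e-31 [-0.09 -0.23  2.45  0.79  0.22  0.64] margin 0.13 5
B 185.9468630539735 45 1 cost 6.6e-31 [-0.01  0.48  1.65 -0.08  1.79  1.47] margin 0.83 5
C 5.9468630539735 45 1 cost 
[... 364 characters left out ...]
e-03 [-0.21 -0.46  2.58  0.5   0.36 -2.24] margin 0.0 3
B 182.5448043798131 45 -1 cost 1.1e-30 [-0.07  0.42  1.73 -0.08  1.77 -1.67] margin 0.85 3
C 2.5448043798130953 45 -1 cost 4.0e-03 [-0.21 -0.46  2.58  0.5   0.36  0.9 ] margin 0.0 3
D -2.6 45 1 cost 3.6e-28 [-0.58 -0.24  2.44  1.03  0.43 -2.95] margin 0.14 3
E -2.6 0 1 cost 1.7e-31 [-0.15  0.16  1.71  0.    1.26 -1.68] margin 0.87 3
E2 -2.6 0 1 cost 3.2e-31 [-0.1   0.16  1.72 -0.    1.26 -1.62] margin 0.86 3
D -2.6 45 -1 cost 2.8e-31 [-0.58 -0.24  2.44  1.03  0.43  0.19] margin 0.14 3
E -2.6 0 -1 cost 2.4e-30 [-0.15  0.16  1.71 -0.    1.26  1.46] margin 0.87 3
E2 -2.6 0 -1 cost 1.8e-31 [-0.1   0.16  1.72 -0.    1.26  1.52] margin 0.86 3
```

```bash
cat > plan.py <<'E'
from kin import *
from h import frame
p,_=fit();C=E('z',np.pi/2)
def sol(g,ah,tilt,ys,q0=None):
    F=frame(ah,tilt,ys);pos=np.array(g)-.003*F[:,2]
    s=[q0] if q0 is not None else [np.r_[.3,.1,1.8,q4,q5,q6] for q4 in(0,1,3) for q5 in(.7,2) for q6 in(-1.5,1.5)]
    q,c=ik(pos,F,p,C,s);return q,c,(np.minimum(q-LO,HI-q)).round(2)
E
python3 - <<'E'
from plan import *
def t(n,*a):
    q,c,m=sol(*a);print(n,a[1:],'cost %.0e'%c,q.round(2),m.min(),m.argmin()+1)
for ti in(50,60):
    for ys in(1,-1):
        t('A',[.4362,.3055,.030],162.1,ti,ys)
for xy in((.52,.07),(.55,.07)):
  for b in (0,8,20):
    for ti in(30,40): t('B',[*xy,.027],b,ti,-1); 
    t('C',[*xy,.027],b+180,60,1)
for ti in(25,30,35):
  for z in(.033,.12):t('D',[.5056,-.1303,z],-2.6,ti,-1)
E
```

```text
A (162.1, 50, 1) cost 4e-31 [0.26 0.51 1.64 0.44 1.76 2.05] 0.86 5
A (162.1, 50, -1) cost 1e-31 [ 0.26  0.51  1.64  0.44  1.76 -1.09] 0.86 5
A (162.1, 60, 1) cost 3e-31 [0.24 0.61 1.57 0.5  1.89 2.04] 0.73 5
A (162.1, 60, -1) cost 6e-32 [ 0.24  0.61  1.57  0.5   1.89 -1.1 ] 0.73 5
B (0, 30, -1) cost 8e-32 [-0.01 -0.18  2.31  0.01  0.49  1.55] 0.27 3
B (0, 40, -1) cost 3e-31 [-0.01 -0.22  2.4   0.03  0.26  1.53] 0.17 5
C (180, 60, 1) cost 2e-30 [-0.01  0.71  1.42 -0.01  2.06  1.57] 0.56 5
B (8, 30, -1) cost 1e-30 [-0.06 -0.19  2.32  0.2   0.51  1.22] 0.26 3
B (8, 40, -1) cost 2e-31 [-0.08 -0.23  2.41  0.47  0.31  0.95] 0.17 3
C (188, 60, 1) cost 1e-30 [ 0.04  0.71  1.41 -0.1   2.06  1.47] 0.56 5
B (20, 30, -1) cost 4e-30 [-0.12 -0.18  2.31  0.43  0.58  0.79] 0.27 3
B (20, 40, -1) cost 6e-32 [-0.17 -0.21  2.39  0.8   0.46  0.41] 0.19 3
C (200, 60, 1) cost 2e-31 [ 0.1   0.71  1.42 -0.24  2.03  1.33] 0.59 5
B (0, 30, -1) cost 8e-31 [-0.01 -0.1   2.24  0.01  0.48  1.55] 0.34 3
B (0, 40, -1) cost 7e-31 [-0.01 -0.13  2.33  0.03  0.25  1.53] 0.16 5
C (180, 60, 1) cost 3e-29 [-0.01  0.76  1.3
[... 187 characters left out ...]
5e-29 [ 0.04  0.77  1.33 -0.1   2.09  1.47] 0.53 5
B (20, 30, -1) cost 7e-31 [-0.11 -0.09  2.23  0.43  0.57  0.79] 0.35 3
B (20, 40, -1) cost 4e-27 [-0.16 -0.12  2.32  0.82  0.44  0.4 ] 0.26 3
C (200, 60, 1) cost 3e-31 [ 0.1   0.76  1.34 -0.25  2.06  1.32] 0.56 5
D (-2.6, 25, -1) cost 5e-31 [-0.49 -0.17  2.26  0.3   0.67  0.93] 0.32 3
D (-2.6, 25, -1) cost 1e-30 [-0.49 -0.33  2.23  0.24  0.86  1.01] 0.35 3
D (-2.6, 30, -1) cost 4e-31 [-0.51 -0.2   2.31  0.41  0.59  0.81] 0.27 3
D (-2.6, 30, -1) cost 1e-30 [-0.51 -0.38  2.28  0.32  0.79  0.93] 0.3 3
D (-2.6, 35, -1) cost 2e-26 [-0.53 -0.22  2.36  0.57  0.52  0.66] 0.22 3
D (-2.6, 35, -1) cost 3e-31 [-0.53 -0.42  2.33  0.42  0.72  0.84] 0.25 3
```

Run:
```python
from h import *
F=frame(162.1,60,-1);g=np.array([.4362,.3055,.030])-.003*F[:,2];h=g-.12*F[:,2]
o=ctrl.get_obs();up=o['tool_pos'].copy()
go(up,F)
go([h[0],h[1],.2519],F,cur=(up,F)); go(h,F,cur=(np.array([h[0],h[1],.2519]),F)); print(h,g,F)
from plan import *
print(ik(up,F,p,C,[np.array([.3,.3,1.7,.4,1.8,-1.1])]))
```

```text
turn [-0.317  1.013 -0.288] deg 63.0 | shift old [0. 0. 0.] new [0. 0. 0.]
turn [0. 0. 0.] deg 0.0 | shift old [ -5.78   2.97 -10.02] new [ -5.78   2.97 -10.02]
turn [0. 0. 0.] deg 0.0 | shift old [-13.89   0.     8.02] new [-13.89   0.     8.02]
[0.53756491 0.27276003 0.0915    ] [0.43867231 0.30470146 0.0315    ] [[-0.4757972   0.30735662 -0.82410493]
 [ 0.15367831  0.9515944   0.26617864]
 [ 0.8660254  -0.         -0.5       ]]
(array([ 0.21186295,  0.25112255,  1.61732975,  0.55585553,  2.1774227 ,
       -0.94898546]), np.float64(1.0953582488714968e-21))
```

>>> jog_arm:
  deltas:
    - [-0.0317,0.1013,-0.0288,0,0,0,0.95]
    - [-0.0317,0.1013,-0.0288,0,0,0,0.95]
    - [-0.0317,0.1013,-0.0288,0,0,0,0.95]
    - [-0.0317,0.1013,-0.0288,0,0,0,0.95]
    - [-0.0317,0.1013,-0.0288,0,0,0,0.95]
    - [-0.0317,0.1013,-0.0288,0,0,0,0.95]
    - [-0.0317,0.1013,-0.0288,0,0,0,0.95]
    - [-0.0317,0.1013,-0.0288,0,0,0,0.95]
    - [-0.0317,0.1013,-0.0288,0,0,0,0.95]
    - [-0.0317,0.1013,-0.0288,0,0,0,0.95]
    - [0,0,0,0,0,0,0.95]

```text
t: 2.57
tool_pos: [0.4184, 0.2778, 0.2509]
tool_rot: [-0.332, -2.07, -0.192]
contact_force: [-0.8, -0.1, -1.9]
opening: 0.0807
```

>>> jog_arm:
  deltas:
    - [0,0,0,-1.45,0.75,-2.5,0.95]
    - [0,0,0,-1.45,0.75,-2.5,0.95]
    - [0,0,0,-1.45,0.75,-2.5,0.95]
    - [0,0,0,-1.45,0.75,-2.5,0.95]
    - [0,0,0,-2.3,0,1.33,0.95]
    - [0,0,0,-2.3,0,1.33,0.95]
    - [0,0,0,-2.3,0,1.33,0.95]
    - [0,0,0,-2.3,0,1.33,0.95]
    - [0,0,0,-2.3,0,1.33,0.95]
    - [0,0,0,-2.3,0,1.33,0.95]
    - [0,0,0,0,0,0,0.95]
    - [0,0,0,0,0,0,0.95]

```text
t: 3.57
tool_pos: [0.5372, 0.2726, 0.0938]
tool_rot: [-0.328, -2.075, -0.188]
contact_force: [0.3, 0.6, 1.6]
opening: 0.0811
```

Run:
```python
from h import *
F=frame(162.1,60,-1);g=np.array([.4362,.3055,.030])-.003*F[:,2]
o=ctrl.get_obs();print(o['tool_pos'],o['q'].round(2),o['opening']);go(g,F)
im,d,P,T,K=cam('wrist');save(im,'w2.png')
```

```text
[0.537168   0.27256823 0.09381797] [ 0.17  0.67  1.35  0.47  2.07 -1.07] 0.08114448598230421
turn [ 0.     0.001 -0.001] deg 0.1 | shift old [-0.21  0.03 12.09] new [-0.22  0.03 12.09]
```

View pics/w2.png

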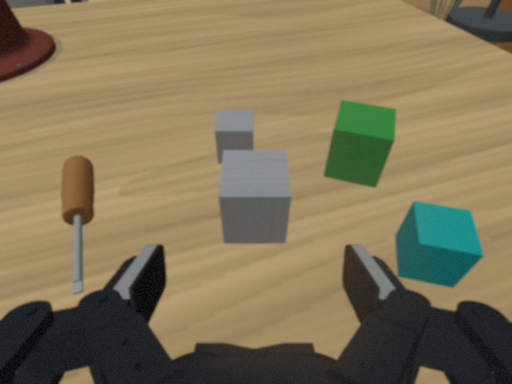

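The grey cup at (255,195) is centred between the jaws. I slide in and grip.

>>> jog_arm:
  deltas:
    - [0,0,0,-0.2,0,2.4,0.95]
    - [0,0,0,0,0,2.4,0.95]
    - [0,0,0,0,0,2.4,0.95]
    - [0,0,0,0,0,2.4,0.95]
    - [0,0,0,0,0,2.5,0.95]
    - [0,0,0,0,0,0,0.95]
    - [0,0,0,0,0,0,0.3]
    - [0,0,0,0,0,0,0.3]
    - [0,0,0,0,0,0,0.3]
    - [0,0,0,0,0,0,0.3]
    - [0,0,0,0,0,0,0.3]
    - [0,0,0,0,0,0,0.3]
  grip_force: 40

```text
t: 4.62
tool_pos: [0.4418, 0.3047, 0.0337]
tool_rot: [-0.327, -2.078, -0.193]
contact_force: [2.1, -0.4, 6.4]
opening: 0.0495
```

>>> jog_arm:
  deltas:
    - [0,0,0,0,0,0,0.3]
    - [0,0,0,0,0,0,0.3]
    - [0,0,0,0,0,0,0.3]
    - [0,0,0,0.87,0,-0.5,0.3]
    - [0,0,0,1.73,0,-1,0.3]
    - [0,0,0,2.6,0,-1.5,0.3]
    - [0,0,0,2.6,0,-1.5,0.3]
    - [0,0,0,2.6,0,-1.5,0.3]
    - [0,0,0,2.6,0,-1.5,0.3]
    - [0,0,0,2.6,0,-1.5,0.3]
    - [0,0,0,0,0,0,0.3]
    - [0,0,0,0,0,0,0.3]

```text
t: 5.62
tool_pos: [0.4403, 0.3046, 0.2138]
tool_rot: [-0.327, -2.081, -0.192]
contact_force: [0.4, 0.1, -0.7]
opening: 0.0496
```

Run:
```python
from h import *
from plan import *
o=ctrl.get_obs();print(o['tool_pos'],o['q'].round(2),o['opening'])
im,d,P,T,K=cam('wrist');save(im,'w3.png')
F=frame(8,30,1);g=np.array([.50,.08,.031])-.003*F[:,2];mid=o['tool_pos']
go([.5,.08,.2],F)
R0=R.from_rotvec(o['tool_rot']);rv=(R0.inv()*R.from_matrix(F)).as_rotvec()
# path check: translate first then turn at (.5,.08,.2)
q=o['q']
for pos in np.linspace(mid,[.5,.08,.22],4): q,c=ik(pos,R0.as_matrix(),p,C,[q]);print('tr',q.round(2),'%.0e'%c)
for s in np.linspace(0,1,7): q,c=ik(np.array([.5,.08,.22]),(R0*R.from_rotvec(s*rv)).as_matrix(),p,C,[q]);print(q.round(2),'%.0e'%c)
go([.5,.08,.22],R0.as_matrix()); print(rv, g)
```

```text
[0.44032286 0.3045788  0.2138015 ] [ 0.24  0.35  1.56  0.56  2.12 -0.95] 0.04962029760626502
turn [ 0.13  -1.538 -0.485] deg 92.7 | shift old [ -7.39 -19.47 -10.38] new [ -1.89 -23.06   2.47]
tr [ 0.24  0.35  1.56  0.56  2.12 -0.95] 3e-24
tr [ 0.13  0.34  1.57  0.47  2.17 -1.06] 3e-29
tr [ 0.02  0.35  1.55  0.36  2.22 -1.18] 1e-29
tr [-0.09  0.38  1.51  0.25  2.26 -1.29] 2e-29
[-0.09  0.38  1.51  0.25  2.26 -1.29] 2e-29
[-0.07  0.25  1.58  0.18  2.08 -1.39] 6e-24
[-0.06  0.1   1.68  0.14  1.87 -1.47] 2e-22
[-0.04 -0.06  1.8   0.1   1.66 -1.54] 3e-21
[-0.03 -0.22  1.93  0.08  1.43 -1.61] 6e-20
[-0.03 -0.39  2.08  0.08  1.2  -1.68] 4e-18
[-0.03 -0.56  2.23  0.11  0.96 -1.78] 6e-30
turn [-0.001 -0.003 -0.002] deg 0.2 | shift old [ -5.66 -19.47 -11.38] new [ -5.66 -19.47 -11.38]
[ 0.13197944 -1.53402278 -0.48464997] [0.4985146  0.07979124 0.03359808]
```

View pics/w3.png

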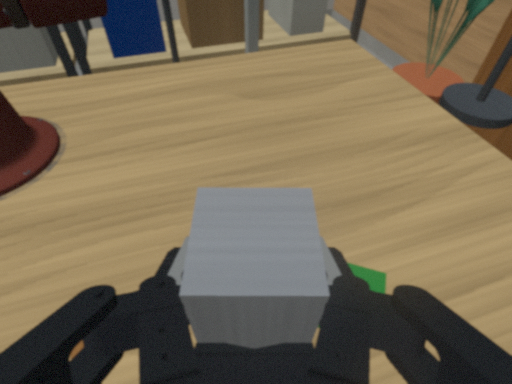

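The cup is held squarely. I carry it to the clear spot and swing it onto its side.

>>> jog_arm:
  deltas:
    - [0,0,0,-0.81,-2.78,-1.63,0.3]
    - [0,0,0,-0.81,-2.78,-1.63,0.3]
    - [0,0,0,-0.81,-2.78,-1.63,0.3]
    - [0,0,0,-0.81,-2.78,-1.63,0.3]
    - [0,0,0,-0.81,-2.78,-1.63,0.3]
    - [0,0,0,-0.81,-2.78,-1.63,0.3]
    - [0,0,0,-0.81,-2.78,-1.63,0.3]
    - [0,0,0,0,0,0,0.3]

```text
t: 6.33
tool_pos: [0.5007, 0.0758, 0.2177]
tool_rot: [-0.334, -2.073, -0.191]
contact_force: [0.2, 1.0, -0.3]
opening: 0.0494
```

>>> jog_arm:
  deltas:
    - [0.0094,-0.1096,-0.0346,0,0,0,0.3]
    - [0.0094,-0.1096,-0.0346,0,0,0,0.3]
    - [0.0094,-0.1096,-0.0346,0,0,0,0.3]
    - [0.0094,-0.1096,-0.0346,0,0,0,0.3]
    - [0.0094,-0.1096,-0.0346,0,0,0,0.3]
    - [0.0094,-0.1096,-0.0346,0,0,0,0.3]
    - [0.0094,-0.1096,-0.0346,0,0,0,0.3]
    - [0.0094,-0.1096,-0.0346,0,0,0,0.3]
    - [0.0094,-0.1096,-0.0346,0,0,0,0.3]
    - [0.0094,-0.1096,-0.0346,0,0,0,0.3]
    - [0.0094,-0.1096,-0.0346,0,0,0,0.3]
    - [0.0094,-0.1096,-0.0346,0,0,0,0.3]

```text
t: 7.33
tool_pos: [0.4993, 0.0805, 0.2179]
tool_rot: [-0.112, 2.841, 0.081]
contact_force: [-1.1, -0.7, -0.1]
opening: 0.0498
```

>>> jog_arm:
  deltas:
    - [0.0094,-0.1096,-0.0346,0,0,0,0.3]
    - [0.0094,-0.1096,-0.0346,0,0,0,0.3]
    - [0,0,0,0,0,0,0.3]
    - [0,0,0,0,0,0,0.3]

```text
t: 7.67
tool_pos: [0.498, 0.0804, 0.2165]
tool_rot: [-0.182, 2.624, 0.05]
contact_force: [-0.0, -0.1, -0.0]
opening: 0.0497
```

Run:
```python
from h import *
o=ctrl.get_obs();print(o['tool_pos'],o['q'].round(2),o['opening'],o['t'])
F=frame(8,30,1);g=np.array([.50,.08,.031])-.003*F[:,2]
go(g,F);R0=R.from_rotvec(o['tool_rot']).as_matrix();print(R0.round(3),F.round(3))
im,d,P,T,K=cam('top')
m=(abs(P[...,0]-.5)<.07)&(abs(P[...,1]-.08)<.06);print('lo?',np.nanmin(P[m][:,2]))
im,d,P,T,K=cam('scene');save(cv2.resize(im[100:260,180:440],None,fx=3,fy=3),'s1.png')
```

```text
[0.49801951 0.0803803  0.21648436] [-0.03 -0.56  2.23  0.1   0.96 -1.78] 0.049716899639094925 7.6667
turn [ 0.001 -0.012 -0.001] deg 0.7 | shift old [ 8.92 -0.1  15.97] new [ 9.11 -0.07 15.86]
[[-0.864 -0.139  0.485]
 [-0.12   0.99   0.069]
 [-0.49   0.002 -0.872]] [[-0.858 -0.139  0.495]
 [-0.121  0.99   0.07 ]
 [-0.5    0.    -0.866]]
lo? -0.005955210317063253
```

View pics/s1.png

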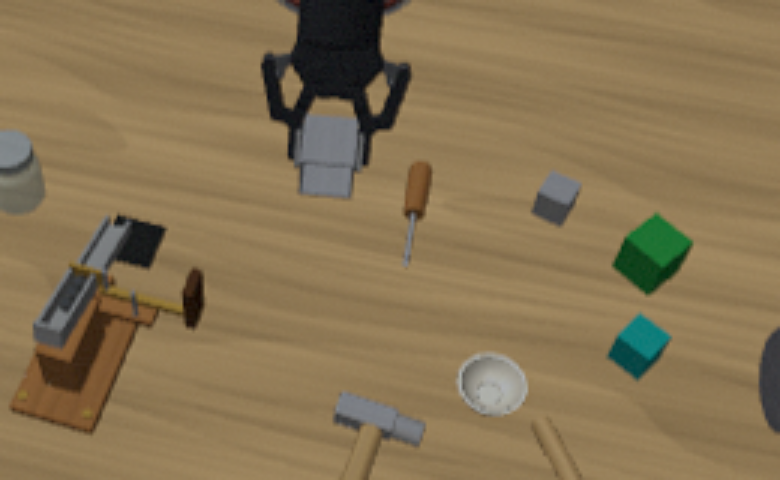

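>>> jog_arm:
  deltas:
    - [0,-0.012,0,0,0,0,0.3]
    - [0,0,0,1.2,0,2.08,0.3]
    - [0,0,0,1.2,0,2.08,0.3]
    - [0,0,0,1.2,0,2.08,0.3]
    - [0,0,0,1.2,0,2.08,0.3]
    - [0,0,0,1.2,0,2.08,0.3]
    - [0,0,0,1.2,0,2.08,0.3]
    - [0,0,0,1.2,0,2.08,0.3]
    - [0,0,0,0.4,0,0.7,0.3]
    - [0,0,0,0.2,0,0.35,0.3]
    - [0,0,0,0,0,0,0.3]
    - [0,0,0,0,0,0,0.3]

```text
t: 8.77
tool_pos: [0.5028, 0.0803, 0.041]
tool_rot: [-0.182, 2.604, 0.049]
contact_force: [0.0, 0.3, -0.9]
opening: 0.0496
```

>>> jog_arm:
  deltas:
    - [0,0,0,0.25,0,0.43,0.3]
    - [0,0,0,0.2,0,0.35,0.3]
    - [0,0,0,0,0,0,0.3]
    - [0,0,0,0,0,0,0.3]

```text
t: 9.1
tool_pos: [0.5013, 0.0804, 0.0305]
tool_rot: [-0.182, 2.606, 0.05]
contact_force: [-0.8, -0.5, -0.5]
opening: 0.0496
```

>>> jog_arm:
  deltas:
    - [0,0,0,0.05,0,0.09,0.3]
    - [0,0,0,0,0,0,0.3]
    - [0,0,0,0,0,0,0.3]

```text
t: 9.35
tool_pos: [0.5021, 0.0804, 0.0303]
tool_rot: [-0.182, 2.604, 0.05]
contact_force: [-1.9, 0.7, 3.7]
opening: 0.0496
```

>>> jog_arm:
  deltas:
    - [0,0,0,0,0,0,0.62]
    - [0,0,0,0,0,0,0.68]
    - [0,0,0,0,0,0,0.8]
    - [0,0,0,0,0,0,0.85]
    - [0,0,0,0,0,0,0.85]
    - [0,0,0,0,0,-1,0.85]
    - [0,0,0,0,0,-2.5,0.85]
    - [0,0,0,0,0,-3,0.85]
    - [0,0,0,0,0,-3,0.85]
    - [0,0,0,0,0,-3,0.85]
    - [0,0,0,0,0,-3,0.85]
    - [0,0,0,0,0,0,0.85]

```text
t: 10.35
tool_pos: [0.4256, 0.0691, 0.1716]
tool_rot: [-0.182, 2.591, 0.046]
contact_force: [2.3, -1.5, 1.1]
opening: 0.0728
```

Run:
```python
from h import *
o=ctrl.get_obs();print(o['tool_pos'],o['q'].round(2),o['opening'],o['t'])
im,d,P,T,K=cam('wrist');save(im,'w4.png')
m=(P[...,2]>.044)&(P[...,2]<.056)&(abs(P[...,0]-.5)<.08)&(abs(P[...,1]-.08)<.06)
q=P[m];print(len(q),cv2.minAreaRect((q[:,:2]*1000).astype(np.float32)),np.median(q,0))
F=frame(188,60,-1);g=np.array([.51,.08,.028])-.003*F[:,2];h=g-.13*F[:,2];print(g,h);go([h[0],h[1],.2],F)
```

```text
[0.42564419 0.06913433 0.17161077] [-0.08 -0.83  2.46  0.13  0.98 -1.83] 0.07280169086067224 10.35
2774 ((506.9683837890625, 81.03894805908203), (57.930686950683594, 50.01630783081055), 7.769636631011963) [0.50149029 0.08047025 0.04925851]
[0.51257279 0.08036158 0.0295    ] [0.62406044 0.09603015 0.0945    ]
turn [-2.000e-03  1.588e+00 -1.000e-03] deg 91.0 | shift old [-18.81  -0.11   7.63] new [ -7.3   -0.11 -18.94]
```

View pics/w4.png

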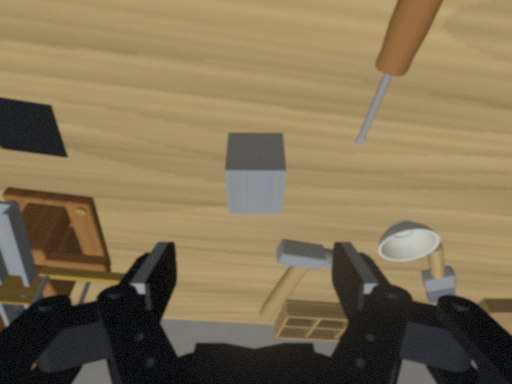

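Run:
```python
from plan import *
from h import go,R as RR,ctrl
o=ctrl.get_obs();R0=R.from_rotvec(o['tool_rot']);F=frame(188,60,-1);q=o['q']
rv=(R0.inv()*R.from_matrix(F)).as_rotvec()
qs=[]
for s in np.linspace(0,1,15): q,c=ik(o['tool_pos'],(R0*R.from_rotvec(s*rv)).as_matrix(),p,C,[q]);qs.append(q);assert c<1e-6,(s,c)
g=np.array([.512,.0815,.028])-.003*F[:,2];h=g-.12*F[:,2]
for x in np.linspace(o['tool_pos'],h,8): q,c=ik(x,F,p,C,[q]);qs.append(q);assert c<1e-6,c
qs=np.array(qs);print(qs[[0,7,14,-1]].round(2),'max rate',abs(np.diff(qs,axis=0)).max(0)*12)
print(rv,h,g);go(h,F)
```

```text
[[-0.08 -0.82  2.46  0.13  0.97 -1.83]
 [ 0.01 -0.19  2.   -0.03  1.58 -1.7 ]
 [ 0.04  0.33  1.68 -0.1   2.18 -1.68]
 [ 0.06  0.82  1.12 -0.08  2.24 -1.66]] max rate [0.21250784 1.20167248 1.09432303 0.47972139 1.06595767 0.41058511]
[-2.36724143e-03  1.58820622e+00 -9.49121847e-04] [0.61748447 0.09632488 0.0895    ] [0.51457279 0.08186158 0.0295    ]
turn [-2.000e-03  1.588e+00 -1.000e-03] deg 91.0 | shift old [-12.56   0.04  16.77] new [-1.655e+01  1.000e-02 -1.285e+01]
```

>>> jog_arm:
  deltas:
    - [0,0.1134,0,0,0,0,0.85]
    - [0,0.1134,0,0,0,0,0.85]
    - [0,0.1134,0,0,0,0,0.85]
    - [0,0.1134,0,0,0,0,0.85]
    - [0,0.1134,0,0,0,0,0.85]
    - [0,0.1134,0,0,0,0,0.85]
    - [0,0.1134,0,0,0,0,0.85]
    - [0,0.1134,0,0,0,0,0.85]
    - [0,0.1134,0,0,0,0,0.85]
    - [0,0.1134,0,0,0,0,0.85]
    - [0,0.1134,0,0,0,0,0.85]
    - [0,0.1134,0,0,0,0,0.85]

```text
t: 11.4
tool_pos: [0.4239, 0.0695, 0.1613]
tool_rot: [0.161, -2.298, 0.071]
contact_force: [-0.5, 0.4, 0.8]
opening: 0.0726
```

>>> jog_arm:
  deltas:
    - [0,0.1134,0,0,0,0,0.85]
    - [0,0.1134,0,0,0,0,0.85]
    - [0,0,0,-2.36,0,-1.84,0.85]
    - [0,0,0,-2.36,0,-1.84,0.85]
    - [0,0,0,-2.36,0,-1.84,0.85]
    - [0,0,0,-2.36,0,-1.84,0.85]
    - [0,0,0,-2.36,0,-1.84,0.85]
    - [0,0,0,-2.36,0,-1.84,0.85]
    - [0,0,0,-2.36,0,-1.84,0.85]
    - [0,0,0,0,0,0,0.85]
    - [0,0,0,0,0,0,0.85]

```text
t: 12.32
tool_pos: [0.6142, 0.0964, 0.0776]
tool_rot: [0.146, -2.074, 0.085]
contact_force: [0.7, 0.3, -0.1]
opening: 0.0724
```

Run:
```python
from h import *
F=frame(188,60,-1);g=np.array([.512,.0815,.028])-.003*F[:,2]
o=ctrl.get_obs();print(o['tool_pos'],o['q'].round(2),o['t'],o['contact_force']);go(g,F)
im,d,P,T,K=cam('wrist');save(im,'w5.png')
m=(P[...,2]>.044)&(P[...,2]<.056)&(abs(P[...,0]-.5)<.08)&(abs(P[...,1]-.08)<.06)
q=P[m];print(len(q),cv2.minAreaRect((q[:,:2]*1000).astype(np.float32)),np.median(q,0))
```

```text
[0.61421502 0.09635524 0.07757882] [ 0.06  0.84  1.13 -0.08  2.24 -1.66] 12.3167 [ 0.67046475  0.34862811 -0.11723046]
turn [ 0.    -0.017  0.001] deg 1.0 | shift old [ 0.68 -0.05 11.14] new [ 0.87 -0.05 11.12]
3725 ((507.9525451660156, 81.37285614013672), (57.7405891418457, 50.140987396240234), 8.029850006103516) [0.51304527 0.08187931 0.04986111]
```

View pics/w5.png

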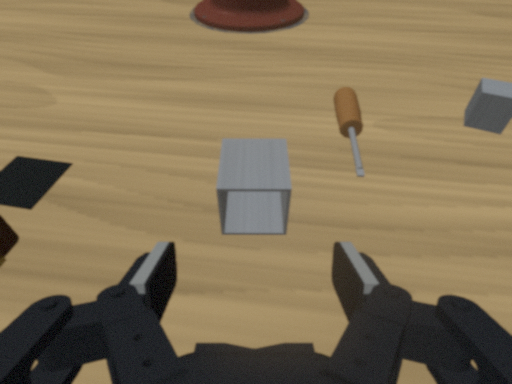

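The cup lies on its side at (254,185), with its mouth towards the gripper. I regrasp it.

>>> jog_arm:
  deltas:
    - [0,-0.017,0,0.87,0,0,0.85]
    - [0,0,0,0,0,2.5,0.85]
    - [0,0,0,0,0,2.5,0.85]
    - [0,0,0,0,0,2.5,0.85]
    - [0,0,0,0,0,2.3,0.85]
    - [0,0,0,0,0,1.3,0.85]
    - [0,0,0,0,0,0,0.85]
    - [0,0,0,0,0,0,0.3]
    - [0,0,0,0,0,0,0.3]
    - [0,0,0,0,0,0,0.3]
    - [0,0,0,0,0,0,0.3]
    - [0,0,0,0,0,0,0.3]
  grip_force: 40

```text
t: 13.37
tool_pos: [0.5174, 0.0825, 0.0351]
tool_rot: [0.147, -2.099, 0.084]
contact_force: [2.4, 0.2, 4.8]
opening: 0.0497
```

>>> jog_arm:
  deltas:
    - [0,0,0,0,0,0,0.3]
    - [0,0,0,0,0,0,0.3]

```text
t: 13.53
tool_pos: [0.5174, 0.0825, 0.0351]
tool_rot: [0.147, -2.099, 0.084]
contact_force: [2.1, 0.7, 5.5]
opening: 0.0494
```

Run:
```python
from h import *
o=ctrl.get_obs();print(o['tool_pos'],o['opening'],o['t']);R0=R.from_rotvec(o['tool_rot']).as_matrix()
# cup centre & pose in tool
cup=np.array([.506,.0813,.025]);v=R0.T@(cup-o['tool_pos']);b=np.radians(8)
m=R0.T@[np.cos(b),np.sin(b),0];print('cup in tool',v.round(4),'m in tool',m.round(3));np.savez('grasp',v=v,m=m)
```

```text
[0.51742991 0.08253724 0.0350821 ] 0.04937408753888666 13.5333
cup in tool [-0.0029  0.0004  0.015 ] m in tool [-0.507 -0.    -0.862]
```

>>> jog_arm:
  deltas:
    - [0,0,0,0.87,0,-0.5,0.3]
    - [0,0,0,2.4,0,-1.4,0.3]
    - [0,0,0,2.6,0,-1.5,0.3]
    - [0,0,0,2.6,0,-1.5,0.3]
    - [0,0,0,2.6,0,-1.5,0.3]
    - [0,0,0,2.6,0,-1.5,0.3]
    - [0,0,0,0,0,0,0.3]
    - [0,0,0,0,0,0,0.3]

```text
t: 14.2
tool_pos: [0.5162, 0.0824, 0.1935]
tool_rot: [0.147, -2.103, 0.084]
contact_force: [0.2, -0.0, -1.0]
opening: 0.0497
```

Run:
```python
from plan import *
from h import *
o=ctrl.get_obs();print(o['tool_pos'],o['opening'],o['t'])
G=np.load('grasp.npz');F=frame(-2.6,30,1);print('m',F@G['m'])
R0=R.from_rotvec(o['tool_rot']);rv=(R0.inv()*R.from_matrix(F)).as_rotvec();q=o['q'];x0=o['tool_pos'];qs=[]
for s in np.linspace(0,1,15): q,c=ik(x0,(R0*R.from_rotvec(s*rv)).as_matrix(),p,C,[q]);qs.append(q);assert c<1e-6,(s,c)
t1=np.array([.4956,-.1303,.11])-F@G['v']
for x in np.linspace(x0,t1,8): q,c=ik(x,F,p,C,[q]);qs.append(q);assert c<1e-6,c
print(np.array(qs)[[0,7,14,-1]].round(2),abs(np.diff(qs,axis=0)).max(0)*12)
print(rv,rv/14);go(t1,F)
```

```text
[0.51615597 0.08238028 0.19352263] 0.049680070799987944 14.2
m [ 8.43053884e-03 -4.44873682e-04  9.99964363e-01]
[[ 0.05  0.48  1.43 -0.1   2.27 -1.68]
 [ 0.04  0.02  1.76 -0.04  1.61 -1.57]
 [ 0.04 -0.47  2.22 -0.05  0.87 -1.47]
 [-0.53 -0.43  2.32  0.33  0.81 -2.23]] [1.00180098 0.86165138 0.80104891 0.67996036 1.35416882 1.35720429]
[-0.05222937 -1.55375684  0.19855274] [-0.00373067 -0.11098263  0.01418234]
turn [-0.052 -1.554  0.199] deg 89.8 | shift old [ -3.13 -20.62   8.82] new [  5.4  -21.38   5.19]
```

>>> jog_arm:
  deltas:
    - [-0.0037,-0.111,0.0142,0,0,0,0.3]
    - [-0.0037,-0.111,0.0142,0,0,0,0.3]
    - [-0.0037,-0.111,0.0142,0,0,0,0.3]
    - [-0.0037,-0.111,0.0142,0,0,0,0.3]
    - [-0.0037,-0.111,0.0142,0,0,0,0.3]
    - [-0.0037,-0.111,0.0142,0,0,0,0.3]
    - [-0.0037,-0.111,0.0142,0,0,0,0.3]
    - [-0.0037,-0.111,0.0142,0,0,0,0.3]
    - [-0.0037,-0.111,0.0142,0,0,0,0.3]
    - [-0.0037,-0.111,0.0142,0,0,0,0.3]
    - [-0.0037,-0.111,0.0142,0,0,0,0.3]
    - [-0.0037,-0.111,0.0142,0,0,0,0.3]

```text
t: 15.2
tool_pos: [0.5143, 0.0823, 0.1899]
tool_rot: [0.029, 2.843, -0.031]
contact_force: [0.2, -0.0, -1.1]
opening: 0.0494
```

>>> jog_arm:
  deltas:
    - [-0.0037,-0.111,0.0142,0,0,0,0.3]
    - [-0.0037,-0.111,0.0142,0,0,0,0.3]
    - [0,0,0,0,-2.5,0,0.3]
    - [0,0,0,0,-2.5,0,0.3]
    - [0,0,0,0,-2.5,0,0.3]
    - [0,0,0,0,-2.5,0,0.3]
    - [0,0,0,0,-2.5,0,0.3]
    - [0,0,0,0,0,0,0.3]
    - [0,0,0,0,0,0,0.3]

```text
t: 15.95
tool_pos: [0.5084, -0.0435, 0.1895]
tool_rot: [0.064, 2.626, -0.017]
contact_force: [0.3, -0.2, -1.5]
opening: 0.0496
```

Run:
```python
from h import *
o=ctrl.get_obs();print(o['tool_pos'],o['q'].round(2),o['opening'],o['t'])
G=np.load('grasp.npz');R0=R.from_rotvec(o['tool_rot']).as_matrix();print('m',R0@G['m'],'cup',o['tool_pos']+R0@G['v'])
for n in('wrist','top'):
    im,d,P,T,K=cam(n);np.savez(n+'6',im=im,P=P,T=T,K=K)
    if n=='wrist':save(im,'w6.png')
    dark=(im.max(-1)<45)&(abs(P[...,2])<.012)&(abs(P[...,0]-.505)<.05)&(abs(P[...,1]+.13)<.05)
    q=P[dark];print(n,len(q),cv2.minAreaRect((q[:,:2]*1000).astype(np.float32)) if len(q)>20 else '')
```

```text
[ 0.50835326 -0.04347715  0.18945886] [-0.29 -0.51  2.25  0.15  0.91 -1.88] 0.049599447389643 15.95
m [ 0.0174785  -0.00105881  0.99984668] cup [ 0.51823884 -0.04358867  0.1777933 ]
wrist 969 ((503.6605224609375, -131.48033142089844), (51.40271759033203, 56.6348991394043), 87.38529205322266)
top 214 ((505.6574401855469, -131.7841033935547), (56.43312454223633, 55.06598663330078), 86.21845245361328)
```

View pics/w6.png

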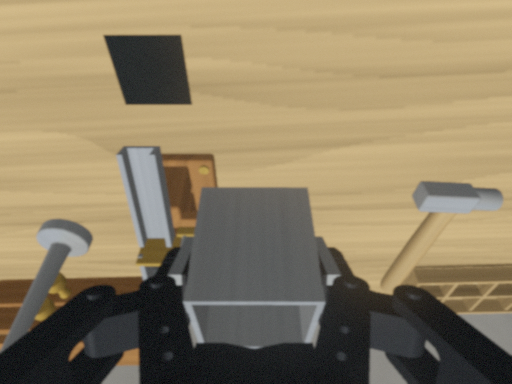

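Run:
```python
from h import *
for n in('wrist','top'):
    z=np.load(n+'6.npz');im,T,K=z['im'],z['T'],z['K']
    g=im.max(-1).astype(int); m=(g<60).astype(np.uint8)
    k,l,s,c=cv2.connectedComponentsWithStats(m)
    seed=(150,70) if n=='wrist' else (303,220)
    i=l[seed[1],seed[0]];cs,_=cv2.findContours((l==i).astype(np.uint8),0,1);q=max(cs,key=cv2.contourArea)[:,0].astype(float)
    # fill half-pixel border
    r=np.c_[q,np.ones(len(q))]@np.linalg.inv(K).T@T[:3,:3].T
    X=T[:3,3]-r*(T[2,3]/r[:,2:]); rr=cv2.minAreaRect((X[:,:2]*1000).astype(np.float32));print(n,s[i],rr)
    P=z['P']
    # channel walls/top edges: lip end
    mm=(P[...,2]>.06)&(P[...,2]<.095)&(P[...,0]<.60)&(P[...,0]>.52)&(abs(P[...,1]+.13)<.03)
    if n=='wrist':
        mm&=np.arange(im.shape[1])[None]<185
    Q=P[mm];print('channel',len(Q),Q[:,0].min(),[(round(a,3),np.percentile(Q[abs(Q[:,0]-a)<.006,1],[2,50,98]).round(4)) for a in(.54,.555,.57,.585)])
```

```text
wrist [ 106   36   83   67 4478] ((503.37921142578125, -129.25308227539062), (56.84912872314453, 56.571834564208984), 87.1314926147461)
channel 3546 0.528239297236765 [(0.54, array([-0.1448, -0.1334, -0.1172])), (0.555, array([-0.1458, -0.1345, -0.118 ])), (0.57, array([-0.1464, -0.1353, -0.1188])), (0.585, array([-0.147 , -0.1362, -0.1195]))]
top [     0      0    512    384 188223] ((645.2537231445312, 1.5059814453125), (1663.5972900390625, 1177.08056640625), 87.99642944335938)
channel 245 0.532301568175275 [(0.54, array([-0.1443, -0.1318, -0.1188])), (0.555, array([-0.1449, -0.1322, -0.1192])), (0.57, array([-0.1451, -0.1351, -0.1201])), (0.585, array([-0.1457, -0.1332, -0.1204]))]
```

Run:
```python
from h import *
o=ctrl.get_obs();G=np.load('grasp.npz');R0=R.from_rotvec(o['tool_rot']).as_matrix()
for t in(29.5,30.5):
    F=frame(-2.8,t,1);print(t,F@G['m'])
F=frame(-2.8,30.5 if abs((frame(-2.8,30.5,1)@G['m'])[0])<.005 else 29.5,1)
a=np.array([.4930,-.1297,.085])-F@G['v'];go(a,F)
for d in([0,0,-.055],[.0105,-.0005,0],[0,0,-.004]):print((F.T@np.array(d)*100).round(2))
```

```text
29.5 [ 1.71444201e-02 -9.00557400e-04  9.99852618e-01]
30.5 [-2.87193086e-04 -4.80092822e-05  9.99999958e-01]
turn [ 0.002 -0.017  0.003] deg 1.0 | shift old [ 6.51 -8.86  7.07] new [ 6.6  -8.87  6.97]
[2.79 0.   4.74]
[-0.91  0.    0.53]
[0.2  0.   0.34]
```

>>> jog_arm:
  deltas:
    - [0.002,-0.017,0.003,0,-2,0,0.3]
    - [0,0,0,0,-2.2,0,0.3]
    - [0,0,0,0,-2.2,0,0.3]
    - [0,0,0,0,-2.47,0,0.3]
    - [0,0,0,2.2,0,2.3,0.3]
    - [0,0,0,2.2,0,2.3,0.3]
    - [0,0,0,2.2,0,2.37,0.3]
    - [0,0,0,0,0,0,0.3]
    - [0,0,0,0,0,0,0.3]

```text
t: 16.8
tool_pos: [0.4826, -0.1284, 0.0958]
tool_rot: [0.063, 2.61, -0.015]
contact_force: [-0.3, 0.0, 0.3]
opening: 0.0494
```

Run:
```python
from h import *
o=ctrl.get_obs();G=np.load('grasp.npz');R0=R.from_rotvec(o['tool_rot']).as_matrix();F=frame(-2.8,30.5,1)
print('m',R0@G['m'],'cup',o['tool_pos']+R0@G['v'],o['t'],o['q'].round(2))
go(np.array([.493,-.1297,.036])-F@G['v'],F)
```

```text
m [ 0.00134629 -0.00170248  0.99999764] cup [ 0.49270376 -0.12847949  0.08427035] 16.8 [-0.53 -0.4   2.35  0.36  0.75 -2.26]
turn [ 0.002 -0.002 -0.   ] deg 0.1 | shift old [ 2.41 -0.13  4.18] new [ 2.42 -0.12  4.18]
```

>>> jog_arm:
  deltas:
    - [0,0,0,0.8,-0.1,1.4,0.3]
    - [0,0,0,0.8,0,1.4,0.3]
    - [0,0,0,0.8,0,1.4,0.3]
    - [0,0,0,0,0,0,0.3]
    - [0,0,0,-0.45,0,0.26,0.3]
    - [0,0,0,-0.46,0,0.27,0.3]
    - [0,0,0,0,0,0,0.3]
    - [0,0,0,0,0,0,0.3]

```text
t: 17.47
tool_pos: [0.4966, -0.1321, 0.0518]
tool_rot: [0.062, 2.604, -0.02]
contact_force: [-0.7, 0.3, -1.1]
opening: 0.0495
```

Run:
```python
from h import *
o=ctrl.get_obs();G=np.load('grasp.npz');R0=R.from_rotvec(o['tool_rot']).as_matrix();F=frame(-2.8,30.5,1)
print('m',R0@G['m'],'cup',o['tool_pos']+R0@G['v'],o['t'],o['contact_force'])
go(np.array([.5035,-.1297,.0285])-F@G['v'],F)
```

```text
m [-0.00516058  0.00244003  0.99998371] cup [ 0.50677938 -0.13229976  0.04036515] 17.4667 [-0.74108012  0.3398688  -1.07326079]
turn [-0.002  0.005  0.002] deg 0.3 | shift old [0.89 0.24 0.84] new [0.89 0.24 0.85]
```

>>> jog_arm:
  deltas:
    - [0,0,0,0.4,0.12,0.4,0.3]
    - [0,0,0,0.4,0.12,0.4,0.3]
    - [0,0,0,0,0,0,0.3]
    - [0,0,0,0,0,0,0.3]

```text
t: 17.8
tool_pos: [0.4923, -0.1291, 0.0387]
tool_rot: [0.064, 2.606, -0.019]
contact_force: [0.2, 0.2, -0.0]
opening: 0.0492
```

Run:
```python
from h import *
o=ctrl.get_obs();G=np.load('grasp.npz');R0=R.from_rotvec(o['tool_rot']).as_matrix();F=frame(-2.8,30.5,1)
print('m',R0@G['m'],'cup',o['tool_pos']+R0@G['v'],o['t'],o['contact_force'])
go(np.array([.5035,-.1297,.0275])-F@G['v'],F)
```

```text
m [-2.74877201e-03  9.16169362e-04  9.99995802e-01] cup [ 0.50243814 -0.12926077  0.02720803] 17.8 [ 0.17795752  0.23433156 -0.02989642]
turn [-0.001  0.003  0.   ] deg 0.2 | shift old [-0.11 -0.04  0.03] new [-0.11 -0.04  0.03]
```

>>> jog_arm:
  deltas:
    - [0,0,0,0.02,0,0.12,0.3]
    - [0,0,0,0,0,0,0.3]
    - [0,0,0,0,0,0,0.3]

```text
t: 18.05
tool_pos: [0.4931, -0.1295, 0.0381]
tool_rot: [0.064, 2.605, -0.019]
contact_force: [0.3, -0.3, -0.4]
opening: 0.0492
```

>>> jog_arm:
  deltas:
    - [0,0,0,0.03,0,0.05,0.3]
    - [0,0,0,0,0,0,0.3]
    - [0,0,0,0,0,0,0.3]

```text
t: 18.3
tool_pos: [0.4932, -0.1295, 0.0376]
tool_rot: [0.064, 2.605, -0.02]
contact_force: [0.9, -0.5, -0.5]
opening: 0.0495
```

>>> jog_arm:
  deltas:
    - [0,0,0,0.04,0,0.07,0.3]
    - [0,0,0,0,0,0,0.3]
    - [0,0,0,0.03,0,0.05,0.3]
    - [0,0,0,0,0,0,0.3]

```text
t: 18.63
tool_pos: [0.494, -0.1298, 0.0375]
tool_rot: [0.063, 2.604, -0.02]
contact_force: [-5.2, 1.7, 9.7]
opening: 0.0494
```

Contact is about 10 N, so I release and back off.

>>> jog_arm:
  deltas:
    - [0,0,0,-0.02,0,-0.04,0.62]
    - [0,0,0,0,0,0,0.68]
    - [0,0,0,0,0,0,0.8]
    - [0,0,0,0,0,0,0.8]
    - [0,0,0,0,0,0,0.8]
    - [0,0,0,0,0,-1,0.8]
    - [0,0,0,0,0,-2.5,0.8]
    - [0,0,0,0,0,-3,0.8]
    - [0,0,0,0,0,-3,0.8]
    - [0,0,0,0,0,-3,0.8]
    - [0,0,0,0,0,-3,0.8]
    - [0,0,0,0,0,0,0.8]

```text
t: 19.63
tool_pos: [0.4152, -0.127, 0.1776]
tool_rot: [0.062, 2.594, -0.03]
contact_force: [1.0, -1.1, 0.9]
opening: 0.0685
```

Run:
```python
from h import *
o=ctrl.get_obs();print(o['tool_pos'],o['q'].round(2),o['t'])
im,d,P,T,K=cam('wrist');save(im,'w7.png');np.savez('w7',im=im,P=P)
m=(P[...,2]>.045)&(P[...,2]<.062)&(abs(P[...,0]-.504)<.045)&(abs(P[...,1]+.13)<.04)&(P[...,0]<.532)
q=P[m];print(len(q),cv2.minAreaRect((q[:,:2]*1000).astype(np.float32)))
```

```text
[ 0.41518478 -0.12704365  0.17756662] [-0.64 -0.8   2.44  0.33  1.05 -2.27] 19.6333
1374 ((503.5489807128906, -130.28749084472656), (50.01786422729492, 52.95756149291992), 86.99959564208984)
```

View pics/w7.png

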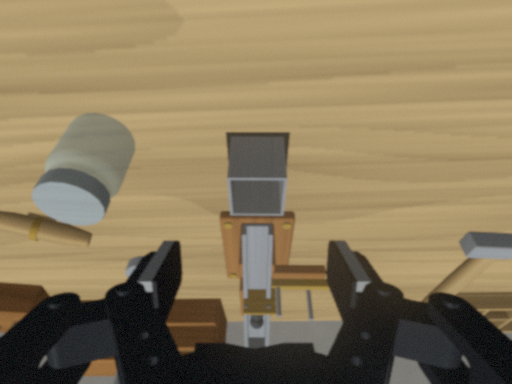

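The cup stands mouth-up, square and in line with the channel at about (258,175), with its centre within 1 mm of the target. Next is the gate tab.

Run:
```python
from h import *
o=ctrl.get_obs();F=frame(-2.8,0,1);go([.6245,-.0205,.215],F)
z=np.load('top.npz');P=z['P']
```

```text
turn [-0.007  0.544  0.   ] deg 31.2 | shift old [-19.57  11.63   7.03] new [-20.4   11.63  -4.03]
```

>>> jog_arm:
  deltas:
    - [-0.001,0.109,0,0,0,-1,0.5]
    - [-0.001,0.109,0,0,0,-1,0.5]
    - [-0.001,0.109,0,0,0,-1,0.5]
    - [-0.001,0.109,0,0,0,-1,0.5]
    - [-0.001,0.108,0,0,0,-1,0.5]
    - [0,0,0,-2.5,1.6,0,0.5]
    - [0,0,0,-2.5,1.6,0,0.5]
    - [0,0,0,-2.5,1.6,0,0.5]
    - [0,0,0,-2.5,1.6,0,0.5]
    - [0,0,0,-2.5,1.6,0,0.5]
    - [0,0,0,-2.5,1.6,0,0.5]
    - [0,0,0,0,0,0,0.5]

```text
t: 20.68
tool_pos: [0.5556, -0.0334, 0.2126]
tool_rot: [-0.07, -3.129, -0.009]
contact_force: [-1.0, 0.2, 0.6]
opening: 0.0427
```

Run:
```python
from h import *
o=ctrl.get_obs();F=frame(-2.8,0,1);print(o['tool_pos'],o['opening'],o['t'])
im,d,P,T,K=cam('wrist');save(im,'w8.png')
m=(P[...,2]>.13)&(P[...,2]<.147)&(abs(P[...,0]-.6245)<.03)&(abs(P[...,1]+.02)<.025)
q=P[m];r=cv2.minAreaRect((q[:,:2]*1000).astype(np.float32));print('tab',len(q),r)
pins=(P[...,2]>.105)&(P[...,2]<.12)&(P[...,1]>-.14)&(P[...,1]<-.05)&(abs(P[...,0]-.63)<.04)
k,l,s,c=cv2.connectedComponentsWithStats(pins.astype(np.uint8))
for i in range(1,k):
    if s[i,4]>3:print(s[i,4],c[i].round(),np.median(P[l==i],0))
go([.6245,-.0205,.19],F)
```

```text
[ 0.55557374 -0.03335128  0.21260799] 0.04268400694572776 20.6833
tab 753 ((624.3475952148438, -20.390472412109375), (12.026468276977539, 32.6463737487793), 87.17337036132812)
251 [136. 284.] [ 0.6178925  -0.1275952   0.11087147]
13 [204. 301.] [ 0.63531667 -0.07577255  0.11142701]
turn [ 0.004 -0.013  0.004] deg 0.8 | shift old [-7.02  1.69  2.18] new [-6.99  1.73  2.27]
```

View pics/w8.png

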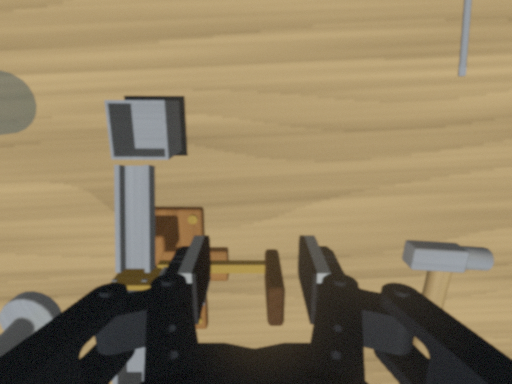

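Tab at (.6243,-.0204), as expected; the cup is upright under the lip at (145,130). I descend onto the tab.

>>> jog_arm:
  deltas:
    - [0.004,-0.013,0.004,-2.3,0.6,0,0.5]
    - [0,0,0,-2.3,0.6,0,0.5]
    - [0,0,0,-2.4,0.53,0,0.5]
    - [0,0,0,0,0,1.5,0.5]
    - [0,0,0,0,0,1.5,0.5]
    - [0,0,0,0,0,0,0.5]
    - [0,0,0,0,0,0,0.5]

```text
t: 21.32
tool_pos: [0.6218, -0.0224, 0.1828]
tool_rot: [-0.082, -3.139, 0.0]
contact_force: [-0.7, -1.4, -0.5]
opening: 0.0425
```

Run:
```python
from h import *
o=ctrl.get_obs();F=frame(-2.8,0,1);print(o['tool_pos'],o['opening'],o['t']);go([.6243,-.0204,.125],F)
```

```text
[ 0.62182643 -0.02236659  0.18279283] 0.04254859177467327 21.3167
turn [-0.    -0.001 -0.003] deg 0.2 | shift old [-0.24  0.21  5.78] new [-0.24  0.21  5.78]
```

>>> jog_arm:
  deltas:
    - [0,0,0,-0.24,0.21,1.4,0.5]
    - [0,0,0,0,0,1.4,0.5]
    - [0,0,0,0,0,1.4,0.5]
    - [0,0,0,0,0,1.5,0.5]
    - [0,0,0,0,0,0,0.5]
    - [0,0,0,0,0,0,0]
    - [0,0,0,0,0,0,0]
    - [0,0,0,0,0,0,0]
    - [0,0,0,0,0,0,0]
    - [0,0,0,0,0,0,0]
    - [0,0,0,0,0,0,0]
    - [0,0,0,0,0,0,0]
  grip_force: 60

```text
t: 22.32
tool_pos: [0.6272, -0.0205, 0.1297]
tool_rot: [0.081, 3.135, -0.002]
contact_force: [-0.7, -1.4, 2.1]
opening: 0.0111
```

Run:
```python
from h import *
o=ctrl.get_obs();print(o['tool_pos'],o['opening'],o['t'],o['contact_force'])
```

```text
[ 0.62718005 -0.02049631  0.12966292] 0.011067844771484831 22.3167 [-0.66861084 -1.39307854  2.1259674 ]
```

>>> jog_arm:
  deltas:
    - [0,0,0,0,0.5,0,0]
    - [0,0,0,0,0.5,0,0]
    - [0,0,0,0,0.5,0,0]
    - [0,0,0,0,0.5,0,0]
    - [0,0,0,0,0.5,0,0]
    - [0,0,0,0,0.5,0,0]
    - [0,0,0,0,0.5,0,0]
    - [0,0,0,0,0,0,0]
    - [0,0,0,0,0,0,0]
    - [0,0,0,0,0,0,0]
    - [0,0,0,0,0,0,0]
    - [0,0,0,0,0,0,0]

```text
t: 23.32
tool_pos: [0.6288, 0.0126, 0.1296]
tool_rot: [0.082, 3.136, -0.007]
contact_force: [-2.0, -9.6, 2.4]
opening: 0.0112
```

```bash
cat > chk.py <<'E'
from h import *
import sys
o=ctrl.get_obs();print(o['tool_pos'],o['opening'],o['t'],o['contact_force'])
a=np.radians(-2.8);ax=np.array([np.cos(a),np.sin(a)]);ay=np.array([-ax[1],ax[0]]);O=np.array([.6189,-.1353])
for n in('wrist','scene','top'):
    im,d,P,T,K=cam(n);np.savez(n+'9',im=im,P=P,T=T,K=K)
    L=np.stack([(P[...,:2]-O)@ax,(P[...,:2]-O)@ay,P[...,2]],-1)
    m=(L[...,2]>.1)&(L[...,2]<.122)&(abs(L[...,0]-.007)<.02)&(L[...,1]>.015)&(L[...,1]<.08)
    k,l,s,c=cv2.connectedComponentsWithStats(m.astype(np.uint8))
    for i in range(1,k):
        if s[i,4]>2:print(n,'pin',s[i,4],c[i].round(),np.median(L[l==i],0).round(4))
    m=(L[...,2]>.125)&(L[...,2]<.147)&(abs(L[...,0])<.03)&(L[...,1]>.1)&(L[...,1]<.18)
    if m.sum()>5 and n=='wrist':print('tab y',np.percentile(L[m][:,1],[3,97]))
    if n=='wrist':W=im
    if n=='scene':S=im
print(ctrl.get_obs()['t'])
uv=lambda X,T,K:(lambda c:(K@c)[:2]/(c[2]))(np.linalg.inv(T)[:3]@np.r_[X,1])
z=np.load('scene9.npz');u=uv([.57,-.1,.07],z['T'],z['K']).astype(int)
s=S[max(u[1]-50,0):u[1]+50,max(u[0]-65,0):u[0]+65]
save(np.hstack([cv2.resize(W,(400,300)),cv2.resize(s,(390,300),interpolation=cv2.INTER_CUBIC)]),sys.argv[1])
E
python3 chk.py c1.png
```

```text
[0.6287971  0.01259994 0.12961232] 0.011228515907342137 23.3167 [-1.95518794 -9.56043917  2.4305349 ]
wrist pin 1473 [ 37. 247.] [-0.0013  0.0438  0.1104]
wrist pin 270 [ 74. 273.] [0.0134 0.0594 0.1091]
tab y [0.13240251 0.16413367]
scene pin 60 [219. 194.] [0.0033 0.0392 0.1099]
top pin 6 [286. 167.] [0.0162 0.0574 0.1154]
top pin 40 [292. 172.] [0.0017 0.0395 0.1126]
23.4667
```

View pics/c1.png

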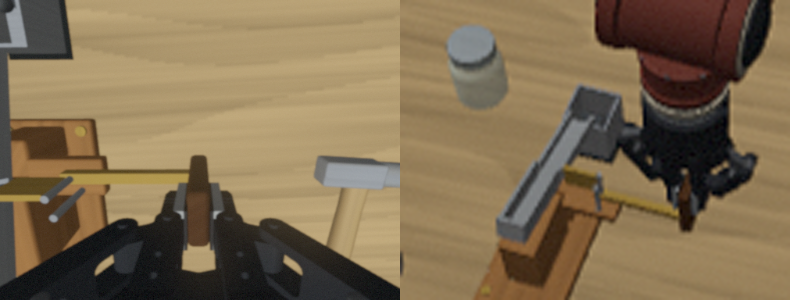

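```bash
cat > pins.py <<'E'
from h import *
a=np.radians(-2.8);ax=np.array([np.cos(a),np.sin(a)]);ay=np.array([-ax[1],ax[0]]);O=np.array([.6189,-.1353])
for n in('wrist','top','scene'):
    z=np.load(n+'9.npz');im,P=z['im'],z['P'];sat=cv2.cvtColor(im,cv2.COLOR_RGB2HSV)[...,1]
    L=np.stack([(P[...,:2]-O)@ax,(P[...,:2]-O)@ay,P[...,2]],-1)
    m=(sat<70)&(L[...,2]>.088)&(L[...,2]<.125)&(abs(L[...,0]-.007)<.02)&(L[...,1]>.04)&(L[...,1]<.075)
    k,l,s,c=cv2.connectedComponentsWithStats(m.astype(np.uint8))
    for i in range(1,k):
        if s[i,4]>3:
            q=L[l==i];top=q[q[:,2]>np.percentile(q[:,2],70)]
            print(n,s[i].tolist(),'all',np.median(q,0).round(4),'top',top.mean(0).round(4),q[:,2].min().round(3),q[:,2].max().round(3))
    if n=='top':
        # beads: dark pixels inside cup / channel
        C=np.array([.5035,-.1303]);r=(P[...,:2]-C)
        w=(abs(r)<.024).all(-1)&(P[...,2]>0)
        print('in cup z pct',np.percentile(P[w][:,2],[5,25,50,75,95]).round(3),'dark',((im.max(-1)<50)&w).sum(),w.sum())
        ch=(abs(L[...,1])<.009)&(L[...,0]>.005)&(L[...,0]<.08)
        print('channel height above floor max',(L[...,2]-(.088+np.tan(np.radians(14))*L[...,0]))[ch].max(),'dark',((im.max(-1)<50)&ch).sum(),ch.sum())
E
python3 pins.py
```

```text
wrist [51, 227, 41, 34, 439] all [-0.0008  0.0578  0.1069] top [0.     0.0568 0.1148] 0.088 0.117
wrist [63, 251, 35, 33, 408] all [0.0131 0.0596 0.1048] top [0.014  0.0587 0.1126] 0.088 0.114
top [285, 166, 2, 4, 7] all [0.0162 0.058  0.1151] top [0.0162 0.0576 0.1158] 0.099 0.116
top [285, 171, 3, 5, 7] all [0.0016 0.0559 0.111 ] top [0.0029 0.055  0.1181] 0.088 0.119
in cup z pct [0.002 0.005 0.015 0.034 0.059] dark 35 277
channel height above floor max 0.008981580695363423 dark 0 166
scene [223, 193, 4, 10, 18] all [0.0047 0.0583 0.1018] top [0.0094 0.0585 0.1128] 0.09 0.116
```

>>> jog_arm:
  deltas:
    - [0,0,0,0,0.1,0,0]
    - [0,0,0,0,0.08,0,0]
    - [0,0,0,0,0,0,0]
    - [0,0,0,0,0,0,0]
    - [0,0,0,0,0,0,0]
    - [0,0,0,0,0,0,0]
    - [0,0,0,0,0,0,0]
    - [0,0,0,0,0,0,0]
    - [0,0,0,0,0,0,0]
    - [0,0,0,0,0,0,0]

```text
t: 24.3
tool_pos: [0.6289, 0.0143, 0.1296]
tool_rot: [0.082, 3.136, -0.008]
contact_force: [-1.5, -8.8, 3.2]
opening: 0.0111
```

```bash
python3 chk.py c2.png | sed -n '1p;$p'; python3 pins.py
python3 - <<'E'
from h import *
z=np.load('top9.npz');a=np.load('top.npz')['im'].astype(int);b=z['im'].astype(int);P=z['P']
m=(b.max(-1)<60)&(a.max(-1)>75)&(P[...,2]<.05)
k,l,s,c=cv2.connectedComponentsWithStats(m.astype(np.uint8))
for i in range(1,k):
    if s[i,4]>4:print('new dark',s[i,4],c[i].round(),np.median(P[l==i],0).round(3))
# balls in cup seen by scene and top
for n in('top','scene','wrist'):
    z=np.load(n+'9.npz');im,P=z['im'],z['P'];r=P[...,:2]-[.5035,-.1303]
    w=(abs(r)<.021).all(-1)&(P[...,2]>.004)&(P[...,2]<.05)
    mm=w&(im.max(-1)<60);print(n,w.sum(),'dark',mm.sum(),'centroid z',P[mm][:,2].round(3)[:12])
    if n=='top':
        ys,xs=np.where((abs(r)<.03).all(-1));print(im[ys.min():ys.max()+1,xs.min():xs.max()+1].max(-1));print((1000*P[ys.min():ys.max()+1,xs.min():xs.max()+1,2]).astype(int))
E
```

```text
[0.62887223 0.01428762 0.1296133 ] 0.011096381006489938 24.3 [-1.53318522 -8.78751752  3.18858873]
24.45
wrist [51, 227, 40, 34, 433] all [-0.0008  0.0595  0.1068] top [1.000e-04 5.840e-02 1.148e-01] 0.088 0.117
wrist [59, 251, 36, 33, 398] all [0.013  0.0595 0.1045] top [0.0139 0.0587 0.1127] 0.088 0.115
top [285, 166, 2, 4, 7] all [0.0163 0.058  0.1131] top [0.0174 0.0563 0.117 ] 0.099 0.118
top [285, 171, 2, 3, 6] all [0.0013 0.0575 0.1178] top [0.0026 0.0578 0.119 ] 0.108 0.12
in cup z pct [0.002 0.005 0.016 0.036 0.059] dark 37 280
channel height above floor max 0.00742617408407055 dark 0 162
scene [223, 193, 4, 11, 20] all [0.0044 0.0597 0.1039] top [0.0068 0.0593 0.1156] 0.088 0.117
top 105 dark 27 centroid z [0.025 0.03  0.021 0.015 0.028 0.027 0.026 0.021 0.017 0.019 0.022 0.018]
[[144 143 144 143 145 145 150  86 131 130 129 127 130 128 130 130  94 139
  136 142 140 139]
 [145 144 144 145 145 146 147 128 140 143 143 143 142 141 143 142 134 138
  142 142 142 141]
 [148 149 150 146 137 137 145 143 145 142 144 143 144 145 144 141 145 143
  140 137 136 144]
 [129 133 135 114 126
[... 14115 characters left out ...]
0                    7                    0
                     0                    2                    3
                     1                    0                   -1
                     3                   -1                    1
                     0                    2                    2
                     0                    6                    0
                     3                    2                    3
                    -4]]
scene 57 dark 8 centroid z [0.045 0.028 0.03  0.027 0.014 0.02  0.016 0.016]
wrist 312 dark 129 centroid z [0.016 0.014 0.016 0.014 0.013 0.012 0.015 0.014 0.015 0.014 0.015 0.013]<stdin>:13: RuntimeWarning: invalid value encountered in cast
```

```bash
python3 -c "
from station import ctrl
print(ctrl.get_obs()['t'],ctrl.finish_job())"
```

```text
the job is handed in; nothing more can be done
24.45 None
```

The job is handed in at t = 24.5 s. The cup is mouth-up on the pad, the three beads are in it, and the arm is still holding the gate at the mark.

**Cup:** I took the larger grey cup, laid it on its side in clear space, regripped it and set it on the pad. After I let go, its measured centre was (0.5035, −0.1303). That is within about 1 mm of the wrist-camera pad centre I aimed for, and about 2 mm from the first top-camera estimate. It stands square to the chute, about 3 mm clear of the lip.

**Gate:** I gripped the tab at 60 N and pulled it 33 mm. The pins showed the gate 1.8 mm short, so I pulled that much more. In the last wrist view the pins are level to 0.3 mm at the tips (58.4 against 58.7 mm). The force across the gate read about 9 N, roughly what the spring should give there.

**Beads:** The last depth picture shows the channel empty and three separate dark bumps inside the cup. No new dark spots showed up elsewhere on the bench.

**Less certain:**
- The coarse top and scene cameras put the pins within about 1.5 mm of each other; I relied on the closer wrist view.
- I had used all my picture views, so the final pin and bead checks rest on numbers alone.
- I saw no sign of the other objects moving, but I did not measure them again at the end.

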